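Check the inner gate of the pass box, then open the outer gate

TASK

The board in the clear-roofed pass chamber is to be handed out of the dry store. First make sure by touch that the inner gate (the one between the chamber and the white dry store) is shut: press down on its handle until it gives no further, since it may have been left a little open. Only then raise the outer gate, at the free end of the chamber, as far as it goes, and let go; the inner gate must stay shut.

Things in the scene. Friction and masses are not known exactly. Their poses are not given: they have to be found in the camera images.
- inner_gate (a joint): Upright aluminium plate, 104 mm wide, 6 mm thick, sliding straight up and down in steel posts between the pass chamber and the white dry store (112 x 154 x 93 mm high). Value in m: 0 fully down (shut), 0.055 fully raised. Starts 0 to 14 mm open. It drags with about 4 N, weighs 0.12 kg, stays where it is left; pressing down with 6 N or more drives it home.
- inner_gate_grip (a point): Centre of the inner gate's handle: a black level bar 74 mm long (point y), 14 mm thick (point x), 20 mm high (point z, up) on two stems; rises with the gate. Its x points from the outer gate to the dry store. Shut, the centre is 120 mm above the bench, the bar's top 130 mm. Chamber roof 81 mm high; the store's lid, 93 mm high (dial to 100 mm), begins 14 mm from the centre along +x.
- outer_gate (a joint): An equal plate at the free end of the pass chamber, 130 mm from the inner gate, away from the dry store. Value in m: 0 fully down (shut, as it starts), 0.055 fully raised against a stop. It drags with about 4 N up or down, weighs 0.12 kg, and stays where it is left.
- outer_gate_grip (a point): Centre of the outer gate's handle, the same bar: 74 mm long (point y), 14 mm thick (point x), 20 mm high; centre 120 mm above the bench when shut, 39 mm above the chamber roof. Pinch from above across its thickness (along point x), lift straight up. The box is fixed on the bench, turned up to 1.2 rad either way; at yaw 0 the outer gate faces the robot.

How it is judged:
By the outcome, as a careful person would: the job done as asked, in the order asked, and still so for the second after the job is handed in, with the robot touching nothing.
It also fails if it takes over 35 s, if anything falls off the work surface, if the arm or the gripper's body presses on something with over 40 N, if the wrist force passes 120 N, or if a joint passes its speed limit or range.

ROBOT

A 6-joint arm with a two-finger parallel gripper is mounted at the origin on a cart in front of the work surface, level with it; the furniture and walls round the work are solid. World frame = base frame: x ahead of the robot, y to its left, z up, the work surface at z = 0. Lengths are in m, angles in degrees, forces in N, time in s.
With the tool pointing down it reaches from about 0.375 to 0.9 m from the base axis. Payload 3.1 kg.
Tool frame: the origin (TCP) lies on the centre line of the jaws, within the pads' length; the fingertips stand 22 mm ahead of it and the grasp point (between the pads) lies 3 mm ahead of it; z points along the fingers, y is the line along which they close (so a half turn about z gives the same grasp; the last joint's range is limited). The gripper opens to 87 mm and grips with 3 to 60 N. Pads are 19 mm wide; open, the fingers measure 117 mm over their backs; the gripper's body (75 mm by 190 mm) begins 51 mm behind the grasp point.
Start: joints at [-85.571, 30.224, 82.088, -0, 67.689, -10.227], TCP at [0.158, -0.605, 0.245] pointing down, gripper open.
Joint ranges: [-176.69, 176.69], [-43.24, 126.21], [12.49, 139.97], [-82, 262], [0, 151.66], [-163.58, 163.58]. Speed limits (degrees/s): [159.86, 159.86, 180, 180, 180, 180].

INTERFACE

Orientations are given as a 3x3 rotation matrix whose columns are the frame's x, y, z axes.
In Python, from rig import * gives the robot as it stands.
- The arm moves only by the shell command python3 -m jog 'ROWS'. ROWS is text: rows parted by semicolons, each of 7 numbers parted by spaces: the shift along the tool's x, y, z in mm, then the turn, a rotation vector about the tool's x, y, z in rad, then the finger opening in mm, from 0 to 87. In form: tx ty tz ax ay az fingers; .... A call has 1 to 12 rows; each row shifts and turns the commanded pose from where the row before left it, along the tool's axes as they then stand; what a row does not reach is not made up. A row lasts 1/8 s, in which the tool goes at most 62.5 mm and 10.7 degrees, less where a joint would pass 70% of its speed; a pose out of reach is approached as far as the arm can. A call with a gripper value outside its range is refused whole. The fingers move at their own pace and stop on an object; the grip force is fixed at half the most. Time passes only in rows, so rows that do not move let the fingers close. It gives the time, the measured TCP pose, the force, the opening and the grip force at its end, in the units of the state.
- read_state(): the state, without advancing time (a new reading comes with each control period).
- capture(name): name is "scene" or "top" or "wrist"; returns a dict with "color" (400x640x3 uint8, red, green, blue), "camera_matrix" (3x3 intrinsics, pixels), "distortion" ([k1, k2, p1, p2, k3] as OpenCV has them; the pictures are not rectified), "R" (3x3) and "t" (3): a world point X has camera coordinates R X + t. Camera axes: x right, y down, z forward; pixel columns grow to the right and rows downward; lengths in m; the calibration is good to about 2 mm. A picture is of the moment at which its call begins. There is no depth.
- hand_in(): hands the job in; it is judged then, once.
Trained networks look in the newest picture that a camera, given by its name, has taken for a name from the list of things; names that differ only in an ending like _2 or _b are one class to them, and where a whole thing is asked for, a point or a joint stands for the part that bears it (a point fixed in the world has none). Each returns a list of dicts, best first, with "conf" (0 to 1); they miss things now and then, are a little off and sometimes report something else, mostly with a low value. They report only what shows in the picture. A call takes as long as a camera call.
- find_in(camera, target): "at" ([x, y, z] in m, in world coordinates, good to about 4 mm: the middle of the surface that is visible of it).
- trace(camera, target): "pixels" (400x640 bool, what is visible of it).
- place_of(camera, target): "at" ([x, y, z] in m, in world coordinates, good to about 4 mm: a listed point, or the origin of a listed thing).
The state is a dict: "time_s": time; "joint_positions": joint angles; "qvel": joint speeds; "tau": joint torques, N m; "position": TCP position; "tcp_rot": TCP orientation; "force": force on the tool from outside, world axes, zero at the start; "moment": the same for the moment, N m; "opening": opening from 0.0 (shut) to 1.0 (fully open); "grasp_force": force on a finger pad.
Only numpy, scipy, OpenCV 4.12 (cv2) and the standard library are available. Lean on these libraries where they do the work, as an engineer would, in place of code of your own. Each camera call takes 0.05 s, during which the arm holds its last target. There are 200 camera calls.

## Working session

There is one attempt and no reset: what is moved stays moved. The work goes in short steps, Python scripts to look and compute and a shell command to move; the robot and the scene stay as the last step left them, time stands still between calls to the robot, and variables do not carry over. Pictures are saved under pics/ and viewed, at most 10 in all, crops included, and the job is handed in when it is done.

```bash
mkdir -p pics; cat > m.py <<'E'
from rig import *
import numpy as np, cv2
E
python3 - <<'E'
from m import *
for c in ("scene","top"):
    p=capture(c); cv2.imwrite(f"pics/{c}1.png",p["color"][:,:,::-1])
    print(c,"cam at",(-p["R"].T@p["t"]).round(3))
    for n in ("inner_gate_grip","outer_gate_grip"):
        print(n,"place",[(np.round(d["at"],4),round(d["conf"],2)) for d in place_of(c,n)[:3]])
        print(n,"find",[(np.round(d["at"],4),round(d["conf"],2)) for d in find_in(c,n)[:3]])
s=read_state(); print(s["time_s"],s["position"],np.round(s["tcp_rot"],3),s["force"])
E
```

```text
scene cam at [ 0.255 -0.726  0.743]
inner_gate_grip place [(array([ 0.5762, -0.2802,  0.1325]), 0.6)]
inner_gate_grip find [(array([ 0.5679, -0.2838,  0.1291]), 0.79)]
outer_gate_grip place [(array([ 0.482 , -0.1805,  0.1228]), 0.57)]
outer_gate_grip find [(array([ 0.4792, -0.1888,  0.1046]), 0.9)]
top cam at [ 0.345 -0.284  0.921]
inner_gate_grip place [(array([ 0.5725, -0.2776,  0.1318]), 0.89)]
inner_gate_grip find [(array([ 0.5742, -0.2811,  0.0986]), 0.91)]
outer_gate_grip place [(array([ 0.4848, -0.1825,  0.1177]), 0.48)]
outer_gate_grip find [(array([ 0.4793, -0.1861,  0.126 ]), 0.64)]
0.5 [ 0.15816998 -0.60461983  0.24452676] [[ 0.967  0.253  0.   ]
 [ 0.253 -0.967  0.   ]
 [ 0.    -0.    -1.   ]] [0.78354621 0.4601485  1.07799209]
```

View pics/scene1.png

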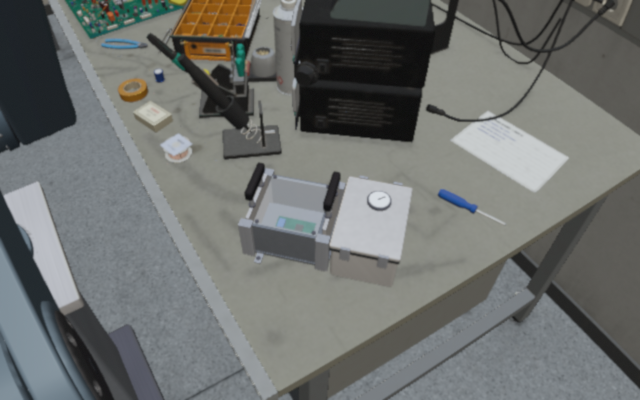

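View pics/top1.png

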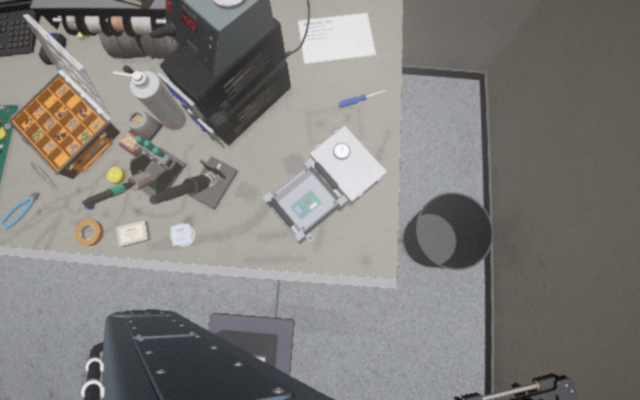

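The scene view shows the outer handle at about (256,181), the inner one at about (332,190), and the white store with its dial to the right at (372,225). In the top view the chamber is near (305,203) and the store near (345,163). Next I'll trace the bars and triangulate.

```bash
python3 - <<'E'
from m import *
P={};M={}
vis=[]
for c in ("scene","top"):
    p=capture(c);P[c]=p;img=p["color"].copy()
    for n,col in (("inner_gate_grip",(255,0,0)),("outer_gate_grip",(0,255,0))):
        r=trace(c,n); m=r[0]["pixels"].astype(np.uint8)
        dark=((p["color"].max(2)<75)&(m>0)).astype(np.uint8)
        M[c,n]=dark; print(c,n,r[0]["conf"],m.sum(),dark.sum())
        cs,_=cv2.findContours(dark,0,2); cv2.drawContours(img,cs,-1,col,1)
    x,y=(230,155) if c=="scene" else (255,120)
    vis.append(cv2.resize(np.vstack([a[y:y+110,x:x+140] for a in (p["color"],img)]),None,fx=2.7,fy=2.7,interpolation=2))
cv2.imwrite("pics/crop1.png",np.hstack(vis)[:,:,::-1])
def proj(c,X):
    p=P[c];return cv2.projectPoints(np.float64(X),cv2.Rodrigues(p["R"])[0],p["t"],p["camera_matrix"],np.float64(p["distortion"]))[0][:,0]
# fit box silhouettes: x,y,z,yaw per bar
from scipy.optimize import minimize
def sil(c,q):
    x,y,z,w=q;R=np.array([[np.cos(w),-np.sin(w)],[np.sin(w),np.cos(w)]])
    X=[[*(R@[a*.007,b*.037]+[x,y]),z+d*.01] for a in(-1,1) for b in(-1,1) for d in(-1,1)]
    S=4;h=cv2.convexHull(((proj(c,X)+.5)*S).astype(np.int32))
    m=np.zeros((1600,2560),np.uint8);cv2.fillConvexPoly(m,h,1);return cv2.resize(m.astype(np.float32),(640,400),interpolation=cv2.INTER_AREA)
for n,q0 in (("inner_gate_grip",[.574,-.279,.128,-.8]),("outer_gate_grip",[.483,-.183,.12,-.8])):
    for cams in (("scene","top"),):
        f=lambda q:sum((np.abs(sil(c,q)-M[c,n])).sum() for c in cams)
        best=minimize(f,q0,method="Nelder-Mead",options=dict(initial_simplex=np.array([q0]+[np.add(q0,np.eye(4)[i]*[.01,.01,.012,.2][i]) for i in range(4)]),maxiter=250))
        print(n,best.x.round(4),best.fun)
E
```

```text
scene inner_gate_grip 0.72 687 347
scene outer_gate_grip 0.72 888 350
top inner_gate_grip 0.72 500 0
top outer_gate_grip 0.56 246 0
inner_gate_grip [ 0.5766 -0.2739  0.1277 -0.7396] 355.1875
outer_gate_grip [ 0.4875 -0.1767  0.1119 -0.7526] 346.0625
```

View pics/crop1.png

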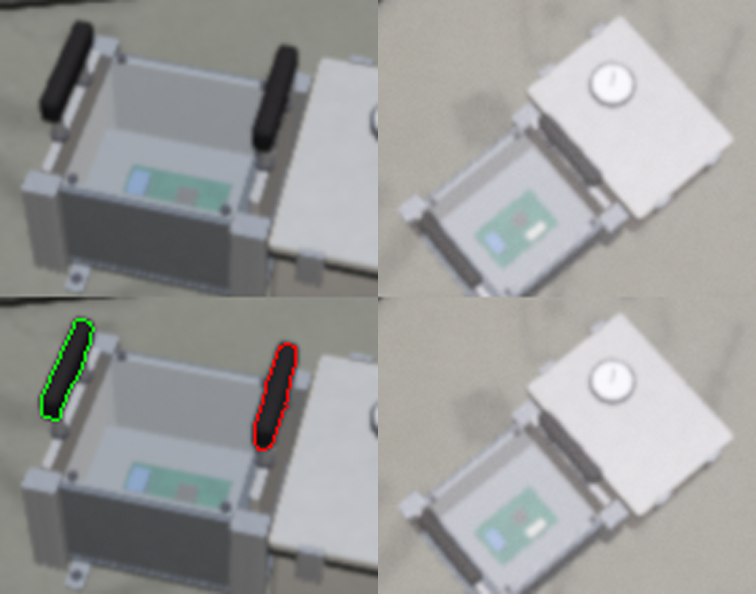

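The crop shows both black bars traced cleanly in the scene view. They look greyer in the top view, so I'll raise the threshold there and refit.

```bash
python3 - <<'E'
from m import *
from scipy.optimize import minimize
P={};M={};T={}
for c in ("scene","top"):
    p=capture(c);P[c]=p
    for n in ("inner_gate_grip","outer_gate_grip"):
        m=trace(c,n)[0]["pixels"]
        if c=="top": m=cv2.dilate(m.astype(np.uint8),np.ones((5,5)))>0
        g=p["color"].max(2); print(c,n,np.percentile(g[m],[1,10,25,50,75]))
        d=((g<(75 if c=="scene" else 108))&m).astype(np.uint8)
        k,l,st,_=cv2.connectedComponentsWithStats(d); d=(l==1+np.argmax(st[1:,4])).astype(np.float32)
        M[c,n]=d; ys,xs=np.nonzero(d);print(d.sum(),xs.mean(),ys.mean(),cv2.minAreaRect(np.argwhere(d>0).astype(np.float32))[1])
def sil(c,q):
    p=P[c];x,y,z,w=q;R=np.array([[np.cos(w),-np.sin(w)],[np.sin(w),np.cos(w)]])
    X=np.array([[*(R@[a*.007,b*.037]+[x,y]),z+d*.01] for a in(-1,1) for b in(-1,1) for d in(-1,1)])
    u=cv2.projectPoints(X,cv2.Rodrigues(p["R"])[0],p["t"],p["camera_matrix"],np.float64(p["distortion"]))[0][:,0]
    h=cv2.convexHull(((u+.5)*8).astype(np.int32));m=np.zeros((3200,5120),np.uint8);cv2.fillConvexPoly(m,h,1)
    return cv2.resize(m.astype(np.float32),(640,400),interpolation=cv2.INTER_AREA)
for n,q0 in (("inner_gate_grip",[.574,-.279,.128,-.8]),("outer_gate_grip",[.483,-.183,.12,-.8])):
    f=lambda q:sum(np.abs(sil(c,q)-M[c,n]).sum() for c in P)
    b=minimize(f,q0,method="Nelder-Mead",options=dict(initial_simplex=np.array([q0]+[np.add(q0,np.eye(4)[i]*[.01,.01,.012,.2][i]) for i in range(4)]),maxiter=150))
    print(n,b.x.round(4),round(b.fun,1),[round(float(np.abs(sil(c,b.x)-M[c,n]).sum()),1) for c in P])
E
```

```text
scene inner_gate_grip [ 19.  37.  42.  82. 106.]
346.0 331.4306358381503 191.73410404624278 (10.048843383789062, 40.775115966796875)
scene outer_gate_grip [ 20.  32.  43. 102. 125.]
351.0 254.23076923076923 181.48717948717947 (9.747323036193848, 38.989295959472656)
top inner_gate_grip [ 99.   108.   123.   141.   195.75]
72.0 324.2638888888889 175.98611111111111 (30.370264053344727, 4.447073936462402)
top outer_gate_grip [ 93.  98. 104. 151. 176.]
159.0 280.27672955974845 211.83018867924528 (31.922748565673828, 6.433287143707275)
inner_gate_grip [ 0.578  -0.2715  0.1216 -0.7513] 273.3 [84.2, 189.1]
outer_gate_grip [ 0.486  -0.1808  0.1164 -0.753 ] 194.5 [122.1, 72.3]
```

```bash
python3 -m jog '48 -21 0 0 0 0 87;48 -21 0 0 0 0 80;48 -21 0 0 0 0 60;48 -21 0 0 0 0 40;48 -21 0 0 0 0 20;48 -21 0 0 0 0 0;48 -21 0 0 0 0 0;48 -21 0 0 0 0 0;48 -21 0 0 0 0 0;0 0 0 0 0 -0.178 0;0 0 0 0 0 -0.178 0;0 0 0 0 0 -0.178 0'
python3 - <<'E'
from m import *
p=capture("wrist"); cv2.imwrite("pics/w1.png",p["color"][:,:,::-1])
print("cam",(-p["R"].T@p["t"]).round(3))
for n in ("inner_gate_grip","outer_gate_grip"):
    print(n,[(np.round(d["at"],4),round(d["conf"],2)) for d in place_of("wrist",n)[:2]])
s=read_state(); print(s["position"],np.round(s["tcp_rot"],3),s["force"],s["joint_positions"])
E
```

```text
time_s: 2.6
position: [0.5285, -0.3121, 0.2445]
tcp_rot: [[0.699, 0.715, -0.0], [0.715, -0.699, -0.0], [-0.0, -0.0, -1.0]]
force: [-0.7, -0.1, -0.1]
opening: 0.007
grasp_force: 0.0
cam [ 0.58  -0.26   0.385]
inner_gate_grip [(array([ 0.5743, -0.2777,  0.127 ]), 0.56)]
outer_gate_grip [(array([ 0.4829, -0.1844,  0.1185]), 0.88)]
[ 0.52831625 -0.31242743  0.24455233] [[ 0.706  0.708  0.   ]
 [ 0.708 -0.706  0.   ]
 [ 0.     0.    -1.   ]] [-0.38906912 -0.30550385  0.10158752] [-4.10185460e+01  2.93492504e+01  8.37661459e+01  2.21383316e-03
  6.68838317e+01  3.88832317e+00]
```

View pics/w1.png

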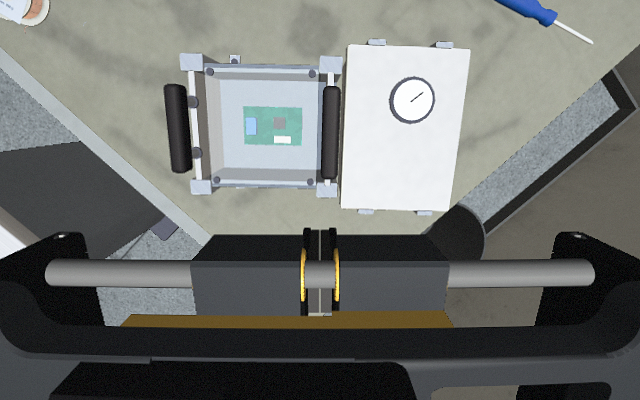

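In the wrist view the outer bar is at (177,128), the inner bar at (330,132) and the store at (405,125). The bars are nearly aligned with the tool. I'll fit them from wrist and scene together.

```bash
cat > fit.py <<'E'
from m import *
from scipy.optimize import minimize
def fit(names,thr={"scene":75,"wrist":60},q={"inner_gate_grip":[.5745,-.2777,.126,-.78],"outer_gate_grip":[.483,-.183,.118,-.78]},cams=("scene","wrist")):
    P={c:capture(c) for c in cams}
    def sil(c,q):
        p=P[c];x,y,z,w=q;R=np.array([[np.cos(w),-np.sin(w)],[np.sin(w),np.cos(w)]])
        X=np.array([[*(R@[a*.007,b*.037]+[x,y]),z+d*.01] for a in(-1,1) for b in(-1,1) for d in(-1,1)])
        u=cv2.projectPoints(X,cv2.Rodrigues(p["R"])[0],p["t"],p["camera_matrix"],np.float64(p["distortion"]))[0][:,0]
        h=cv2.convexHull(((u+.5)*8).astype(np.int32));m=np.zeros((3200,5120),np.uint8);cv2.fillConvexPoly(m,h,1)
        return cv2.resize(m.astype(np.float32),(640,400),interpolation=cv2.INTER_AREA)
    out={}
    for n in names:
        M={}
        for c in cams:
            r=trace(c,n)
            if not r: print("no",c,n); continue
            d=((P[c]["color"].max(2)<thr[c])&r[0]["pixels"]).astype(np.uint8)
            k,l,st,_=cv2.connectedComponentsWithStats(d);M[c]=(l==1+np.argmax(st[1:,4])).astype(np.float32)
        f=lambda q:sum(np.abs(sil(c,q)-M[c]).sum()/M[c].sum() for c in M)
        q0=q[n];b=minimize(f,q0,method="Nelder-Mead",options=dict(initial_simplex=np.array([q0]+[np.add(q0,np.eye(4)[i]*[.008,.008,.01,.1][i]) for i in range(4)]),maxiter=150))
        out[n]=b.x;print(n,b.x.round(4),round(b.fun,2),[M[c].sum() for c in M])
    return out
E
python3 - <<'E'
from fit import *
o=fit(("inner_gate_grip","outer_gate_grip"))
a,b=o["inner_gate_grip"],o["outer_gate_grip"];d=a-b;print(np.hypot(*d[:2]),np.arctan2(d[1],d[0]))
s=read_state();R=s["tcp_rot"]
for n in o: print(n,"tool mm",(R.T@(o[n][:3]-s["position"])*1000).round(1))
E
```

```text
inner_gate_grip [ 0.5744 -0.2778  0.1286 -0.7936] 1.97 [np.float32(346.0), np.float32(629.0)]
outer_gate_grip [ 0.4831 -0.1824  0.1156 -0.731 ] 1.0 [np.float32(347.0), np.float32(1422.0)]
0.13201501245998404 -0.8075439743456853
inner_gate_grip tool mm [ 57.2   8.2 115.9]
outer_gate_grip tool mm [  60.6 -123.7  129. ]
```

```bash
python3 -m jog '29 4 0 0 0 0 0;28 4 0 0 0 0 0;0 0 35 0 0 0 0;0 0 30 0 0 0 0;0 0 10 0 0 0 0;0 0 4 0 0 0 0;0 0 1 0 0 0 0;0 0 0 0 0 0 0'
python3 - <<'E'
from m import *
p=capture("wrist"); cv2.imwrite("pics/w2.png",p["color"][:,:,::-1])
E
```

```text
time_s: 4.05
position: [0.5746, -0.2781, 0.1657]
tcp_rot: [[0.704, 0.71, 0.002], [0.71, -0.704, -0.001], [0.0, 0.002, -1.0]]
force: [-0.2, -0.1, 0.4]
opening: 0.008
grasp_force: 0.0
```

View pics/w2.png

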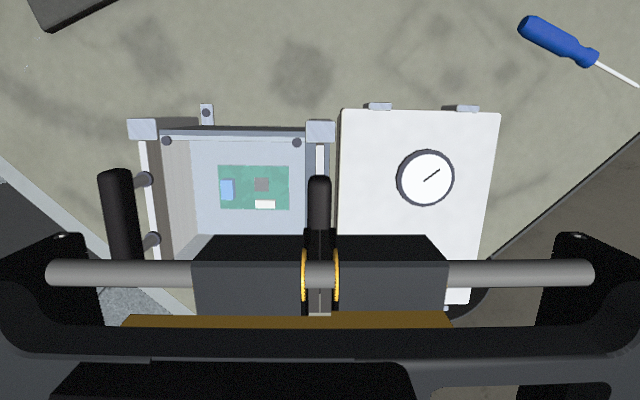

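The closed fingertips at (320,280) sit centred over the inner bar, whose far end is at (320,190). I'll go down slowly now.

```bash
python3 -m jog '0 0 1 0 0 0 0;0 0 1 0 0 0 0;0 0 1 0 0 0 0;0 0 1 0 0 0 0;0 0 1 0 0 0 0;0 0 1 0 0 0 0'; python3 -m jog '0 0 1 0 0 0 0;0 0 1 0 0 0 0;0 0 1 0 0 0 0'
```

```text
time_s: 4.85
position: [0.5743, -0.2778, 0.1586]
tcp_rot: [[0.704, 0.71, 0.001], [0.71, -0.704, -0.0], [0.0, 0.001, -1.0]]
force: [0.2, -0.2, 3.0]
opening: 0.008
grasp_force: 1.4
time_s: 5.22
position: [0.5743, -0.2778, 0.1556]
tcp_rot: [[0.704, 0.71, 0.0], [0.71, -0.704, -0.0], [0.0, 0.001, -1.0]]
force: [0.1, -0.2, 3.0]
opening: 0.004
grasp_force: 1.4
```

Contact is made and the gate is sliding down under about 3 N. I'll carry on until it stops.

```bash
python3 -m jog '0 0 1 0 0 0 0;0 0 1 0 0 0 0'; python3 -m jog '0 0 1 0 0 0 0;0 0 0.5 0 0 0 0';python3 -m jog '0 0 0.5 0 0 0 0'; python3 -m jog '0 0 0.5 0 0 0 0'
```

```text
time_s: 5.48
position: [0.5743, -0.2778, 0.1536]
tcp_rot: [[0.704, 0.71, 0.001], [0.71, -0.704, -0.0], [0.0, 0.001, -1.0]]
force: [0.7, -1.9, 2.5]
opening: 0.002
grasp_force: 1.4
time_s: 5.72
position: [0.5743, -0.2778, 0.1524]
tcp_rot: [[0.704, 0.71, 0.001], [0.71, -0.704, -0.0], [0.0, 0.001, -1.0]]
force: [-0.3, -0.4, 6.6]
opening: 0.005
grasp_force: 3.2
time_s: 5.85
position: [0.5743, -0.2778, 0.1524]
tcp_rot: [[0.704, 0.71, 0.001], [0.71, -0.704, -0.001], [0.0, 0.001, -1.0]]
force: [0.6, 0.7, 8.5]
opening: 0.009
grasp_force: 4.3
time_s: 5.98
position: [0.5743, -0.2778, 0.1524]
tcp_rot: [[0.704, 0.71, 0.001], [0.71, -0.704, -0.001], [0.0, 0.001, -1.0]]
force: [-0.7, -0.7, 9.8]
opening: 0.005
grasp_force: 5.4
```

The gate has stopped with the tips at 130 mm, the height given for shut, and the force is building. One firmer press to confirm, then retreat.

```bash
python3 -m jog '0 0 1.5 0 0 0 0;0 0 1.5 0 0 0 0;0 0 0 0 0 0 0'; python3 -m jog '0 0 -5 0 0 0 0;0 0 -30 0 0 0 0;0 0 -30 0 0 0 0;0 -43 0 0 0 0 87;0 -43 0 0 0 0 87;2 -44 0 0 0 0 87;-30 0 0 0 0 0 87;-30 0 0 0 0 0 87;0 0 0 0 0 0 87'
python3 - <<'E'
from fit import *
p=capture("wrist"); cv2.imwrite("pics/w3.png",p["color"][:,:,::-1])
for n in ("inner_gate_grip","outer_gate_grip"):
    print(n,[(np.round(d["at"],4),round(d["conf"],2)) for d in place_of("wrist",n)[:2]])
o=fit(("outer_gate_grip",))
s=read_state();R=s["tcp_rot"]
for n in o: print(n,"tool mm",(R.T@(o[n][:3]-s["position"])*1000).round(1))
E
```

```text
time_s: 6.35
position: [0.5744, -0.2778, 0.1522]
tcp_rot: [[0.704, 0.71, 0.002], [0.711, -0.704, -0.002], [0.0, 0.002, -1.0]]
force: [-4.4, 2.1, 21.7]
opening: 0.002
grasp_force: 10.9
time_s: 7.48
position: [0.4392, -0.2274, 0.2123]
tcp_rot: [[0.706, 0.708, -0.003], [0.708, -0.706, 0.002], [-0.0, -0.003, -1.0]]
force: [0.2, 0.4, -0.5]
opening: 0.605
grasp_force: 0.0
inner_gate_grip [(array([ 0.5755, -0.2794,  0.1152]), 0.96)]
outer_gate_grip [(array([ 0.4857, -0.1848,  0.1201]), 0.61)]
outer_gate_grip [ 0.4852 -0.1833  0.1189 -0.785 ] 2.85 [np.float32(219.0), np.float32(774.0)]
outer_gate_grip tool mm [61.8  0.8 94. ]
```

View pics/w3.png

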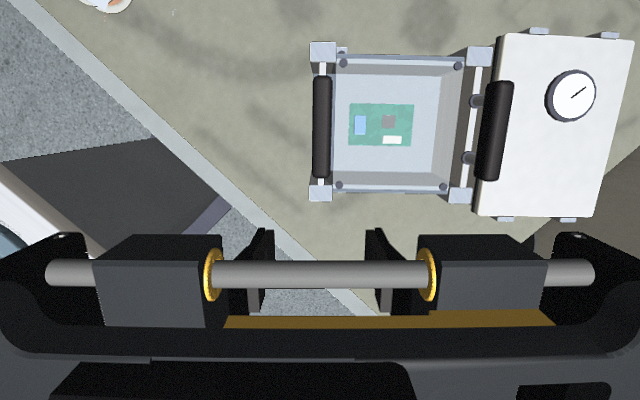

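The open jaws are centred on the outer bar at (321,125), which is aligned with the tool, and the inner gate looks shut. Next: move over the bar, go down and pinch.

```bash
python3 -m jog '30 1 0 0 0 0 87;31 0 0 0 0 0 87;0 0 30 0 0 0 87;0 0 30 0 0 0 80;0 0 20 0 0 0 60;0 0 7 0 0 0 40;0 0 0 0 0 0 30'
python3 - <<'E'
from m import *
p=capture("wrist"); cv2.imwrite("pics/w4.png",p["color"][:,:,::-1])
E
```

```text
time_s: 8.7
position: [0.4847, -0.1845, 0.1259]
tcp_rot: [[0.704, 0.71, -0.0], [0.71, -0.704, 0.0], [-0.0, -0.0, -1.0]]
force: [0.8, 0.2, -0.6]
opening: 0.664
grasp_force: 0.0
```

View pics/w4.png

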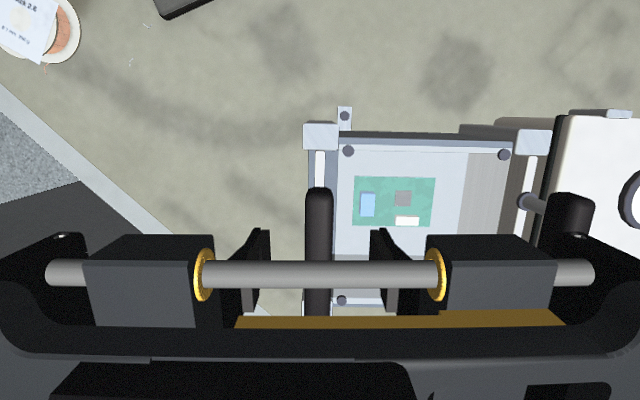

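The bar at column 318 lies between the jaws, whose centre is about column 320. I'll close on it.

```bash
python3 -m jog '0 -0.7 1 0 0 0 40;0 0 1 0 0 0 20;0 0 0 0 0 0 5;0 0 0 0 0 0 0;0 0 0 0 0 0 0;0 0 0 0 0 0 0;0 0 0 0 0 0 0;0 0 0 0 0 0 0'
```

```text
time_s: 9.75
position: [0.484, -0.1841, 0.1242]
tcp_rot: [[0.704, 0.71, -0.0], [0.71, -0.704, 0.0], [0.0, -0.0, -1.0]]
force: [-1.4, 0.2, 3.1]
opening: 0.159
grasp_force: 30.0
```

Gripped: the opening is about 14 mm at 30 N. I'll lift it most of the way.

```bash
python3 -m jog '0 0 -3 0 0 0 0;0 0 -6 0 0 0 0;0 0 -8 0 0 0 0;0 0 -8 0 0 0 0;0 0 -8 0 0 0 0;0 0 -8 0 0 0 0;0 0 -6 0 0 0 0;0 0 -3 0 0 0 0'; python3 -m jog '0 0 -2 0 0 0 0;0 0 -1 0 0 0 0;0 0 -1 0 0 0 0'; python3 -m jog '0 0 -1 0 0 0 0;0 0 -0.5 0 0 0 0'
```

```text
time_s: 10.75
position: [0.4839, -0.1841, 0.1745]
tcp_rot: [[0.704, 0.71, -0.0], [0.71, -0.704, 0.0], [-0.0, -0.0, -1.0]]
force: [-0.5, -0.1, -5.7]
opening: 0.16
grasp_force: 30.0
time_s: 11.12
position: [0.484, -0.1841, 0.1779]
tcp_rot: [[0.704, 0.71, -0.0], [0.71, -0.704, 0.0], [-0.0, -0.001, -1.0]]
force: [0.9, 0.7, -4.7]
opening: 0.158
grasp_force: 30.0
time_s: 11.38
position: [0.484, -0.1841, 0.1792]
tcp_rot: [[0.704, 0.71, -0.0], [0.71, -0.704, 0.0], [-0.0, -0.0, -1.0]]
force: [1.2, 0.5, -10.2]
opening: 0.162
grasp_force: 30.0
```

```bash
python3 -m jog '0 0 -1 0 0 0 0;0 0 -0.5 0 0 0 0'; python3 -m jog '0 0 0.5 0 0 0 0;0 0 0.5 0 0 0 0;0 0 0 0 0 0 0'
```

```text
time_s: 11.62
position: [0.4839, -0.184, 0.1794]
tcp_rot: [[0.704, 0.71, -0.001], [0.71, -0.704, 0.001], [-0.0, -0.001, -1.0]]
force: [4.1, -2.0, -26.5]
opening: 0.159
grasp_force: 30.0
time_s: 12.0
position: [0.4839, -0.1841, 0.1794]
tcp_rot: [[0.704, 0.71, -0.001], [0.71, -0.704, 0.0], [-0.0, -0.001, -1.0]]
force: [3.8, -1.8, -25.3]
opening: 0.157
grasp_force: 30.0
```

The gate is at the stop, up 55 mm with the force rising. I'll relax a little, release, back off, and look.

```bash
python3 -m jog '0 0 0.7 0 0 0 0;0 0 0 0 0 0 0'; python3 -m jog '0 0 0 0 0 0 25;0 0 0 0 0 0 45;0 0 0 0 0 0 60;0 0 0 0 0 0 60'; python3 -m jog '0 0 -15 0 0 0 60;0 0 -35 0 0 0 60;0 0 -30 0 0 0 60;-40 0 0 0 0 0 60;-40 0 0 0 0 0 60;0 0 0 0 0 0 60;0 0 0 0 0 0 60'
python3 - <<'E'
from fit import *
p=capture("wrist"); s=capture("scene")
for c in ("wrist","scene","top"):
  if c=="top": capture(c)
  for n in ("inner_gate_grip","outer_gate_grip"):
    print(c,n,[(np.round(d["at"],4),round(d["conf"],2)) for d in place_of(c,n)[:1]])
a=cv2.resize(p["color"],(400,250));b=cv2.resize(s["color"][100:300,150:470],(400,250))
cv2.imwrite("pics/end.png",np.hstack([cv2.resize(p["color"],(480,300)),cv2.resize(s["color"][110:260,180:340],(320,300))])[:,:,::-1])
E
```

```text
time_s: 12.25
position: [0.4839, -0.184, 0.1794]
tcp_rot: [[0.704, 0.71, -0.0], [0.71, -0.704, 0.0], [-0.0, -0.0, -1.0]]
force: [2.8, -1.6, -21.4]
opening: 0.158
grasp_force: 30.0
time_s: 12.75
position: [0.4845, -0.1845, 0.1803]
tcp_rot: [[0.704, 0.71, 0.001], [0.71, -0.704, -0.001], [0.0, 0.002, -1.0]]
force: [1.2, 0.7, -0.8]
opening: 0.527
grasp_force: 0.0
time_s: 13.62
position: [0.4281, -0.241, 0.26]
tcp_rot: [[0.704, 0.71, 0.001], [0.71, -0.704, -0.0], [0.001, 0.001, -1.0]]
force: [0.1, 1.0, -0.5]
opening: 0.686
grasp_force: 0.0
wrist inner_gate_grip [(array([ 0.5753, -0.2786,  0.1125]), 0.8)]
wrist outer_gate_grip [(array([ 0.4873, -0.1855,  0.1788]), 0.6)]
scene inner_gate_grip [(array([ 0.5773, -0.2809,  0.1214]), 0.86)]
scene outer_gate_grip [(array([ 0.4848, -0.1801,  0.1754]), 0.72)]
top inner_gate_grip [(array([ 0.5735, -0.2778,  0.1185]), 0.67)]
top outer_gate_grip []
```

View pics/end.png

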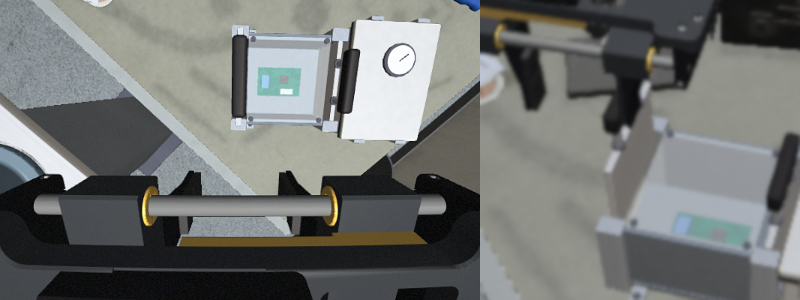

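The pictures show the outer gate raised (bar at about 0.176 m), the inner gate shut (about 0.12 m) and the gripper clear of everything.

```bash
python3 -c "
from rig import *
print(hand_in())"
```

```text
the job is handed in; nothing more can be done
None
```

The inner gate was a little open, so I pressed it down until it stopped (22 N, bar top at 130 mm); then I raised the outer gate 55 mm to its stop and let go, the last pictures still showed the inner gate shut and the gripper clear, and I handed the job in at about 14 s.

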